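# Shut the canister box door and lock it with the taper pin

### The arm

A 6-joint arm with a two-finger parallel gripper is mounted at the origin on the work surface. World frame = base frame: x ahead of the robot, y to its left, z up, the work surface at z = 0. Lengths are in mm, angles in rad, forces in N, time in s.
With the tool pointing down it reaches from about 375 to 975 mm from the base axis. Payload 3.8 kg.
Tool frame: the origin (TCP) lies at the very end of the fingers, on their centre line; the grasp point (between the pads) lies 19 mm behind it; x points along the fingers, y is the direction in which the jaws open and shut, and the axes are right-handed (so a half turn about x gives the same grasp; the last joint's range is limited). The gripper opens to 85 mm and grips with 20 to 120 N. Pads are 22 mm wide; open, the fingers measure 114 mm over their backs; the gripper's body (76 mm by 85 mm) begins 54 mm behind the grasp point. The pads swing forward as they close: fully open they stand 13 mm farther back than shut.
Start: joints at [1.128, 0.264, 1.604, -0, 1.274, -0.037], TCP at [266.456, 620.177, 231.28] pointing down, gripper open.
Joint ranges: [-2.63, 2.63], [-0.94, 2.18], [0.31, 2.57], [-1.31, 4.45], [0, 2.66], [-2.55, 2.55]. Speed limits (rad/s): [2.57, 2.57, 3.14, 3.14, 3.14, 3.14].

### API

Orientations are given as a unit quaternion [w, x, y, z].
In Python, from workcell import robot, cams, workorder gives the robot as it stands.
- The arm moves only by the tool play_rows, never from a script. Its argument "moves" is a list of rows, each a list of 3 entries, a list of its own where there are three numbers: the gripper command: -1 is shut, 1 is fully open, values between are in proportion, then the shift along the tool's x, y, z in m, then the turn, a rotation vector about the tool's x, y, z in degrees. In form: [[fingers, [x, y, z], [ax, ay, az]], ...]. A call has 1 to 12 rows; each row shifts and turns the pose as measured when the row begins, along the tool's axes as they then stand; what a row does not reach is not made up. A row lasts 1/8 s, in which the tool goes at most 62.5 mm and 10.7 degrees, less where a joint would pass 70% of its speed; a pose out of reach is approached as far as the arm can. A call with a gripper value outside its range is refused whole. The fingers move at their own pace and stop on an object; "newtons" is the grip in N (left out, the last holds). Time passes only in rows, so rows that do not move let the fingers close. It gives the time, the measured TCP pose, the force and the opening at its end, in the units of the state.
- robot.sense(): the state, without advancing time (a new reading comes with each control period).
- cams.read_camera(name): name is "scene" or "top" or "wrist"; returns (picture, depth): 420x560x3 uint8, red, green, blue; 420x560 float32, mm along the optical axis (not along the pixel's ray), 0 where there is no reading.
- cams.camera_params(name): a dict with "fov_y" (degrees; the focal length in pixels is half the picture's height over the tangent of half this angle, whatever the lens; pixels are square), "cx", "cy" (the principal point, pixels), "position" and "attitude" of the camera in the world. Camera axes: x right, y up, looking along -z (the intrinsics and any distortion apply to the point x, -y, -z); pixel columns grow to the right and rows downward; lengths in mm; the calibration is good to about 2 mm. A picture is of the moment at which its call begins: read the wrist's pose just before it. camera_params takes no time and is no camera call; for the wrist camera it gives the pose at the moment of the call.
- workorder.close_job(): hands the job in, once; it reports no verdict.
Trained networks look in the newest picture that a camera, given by its name, has taken for a name from the list of things; names that differ only in an ending like _2 or _b are one class to them, and where a whole thing is asked for, a point or a joint stands for the part that bears it (a point fixed in the world has none). Each returns a list of dicts, best first, with "confidence" (0 to 1); they miss things now and then, are a little off and sometimes report something else, mostly with a low value. They report only what shows in the picture. A call takes as long as a camera call.
- cams.recognise(camera, query): "rect" ([left, top, width, height] in pixels, round what is visible of it).
- cams.outline_of(camera, query): "mask" (420x560 bool, what is visible of it) and "rect" ([left, top, width, height] in pixels, round what is visible of it).
The state is a dict: "clock": time; "joint_pos": joint angles; "qvel": joint speeds; "effort": joint torques, N m; "tool_pos": TCP position; "tcp_rot": TCP orientation; "ft_force": force on the tool from outside, world axes, zero at the start; "wrist_torque": the same for the moment, N m; "grip_width": opening from 0.0 (shut) to 1.0 (fully open).
Only numpy, scipy, OpenCV 4.12 (cv2) and the standard library are available. Lean on these libraries where they do the work, as an engineer would, in place of code of your own. Each camera call takes 0.05 s, during which the arm holds its last target. There are 200 camera calls.

### The job

Slide the clear door of the white canister box shut until it meets the rubber seal. Then take the black-handled taper pin from the spoon holder and push it gently down through the steel keeper on the box's front and the door's tab, so that the taper draws the door tight, until the pin's collar sits flat on the keeper; let go and leave it home. Feel for the holes rather than forcing it, as more than about 40 N spoils the keeper and tab, and leave the pestle, timer, pot and lid where they are.

Things in the scene. Friction and masses are not known exactly. Their poses are not given: they have to be found in the camera images.
- canister: White box screwed to the worktop, 130 deep (x) x 320 wide (y) x 166 high, origin under its centre; its own +x is the front, with the clear door. A steel keeper stands out from the front at y 122 mm: two level plates (tops at z 172 and 162), each with a 13 mm round hole, at x 111 mm when mid-slot; but its foot is slotted, and it is clamped anywhere up to 12 mm fore or aft of that (not reported).
- door (a joint): Door travel in m: 0 shut, to 0.1 open; opens to the box's own -y, drags with 1 N. Below 6 mm it squeezes a rubber seal (1 N/mm), so let go it rests 5 to 7 mm open. Its level tab, 4 mm thick (top at z 167), runs between the keeper's plates. The tab's slot, 40 mm along x, 13 mm along y, is in line with the keeper's holes at 0, else this far to -y. Plates and tab are rigid up and down.
- door_handle (a point): Top of the door's upright pull bar, 12 x 12 mm, 85 mm long (z 70 to 155 mm), its centre 34 mm in front of the door pane, free all round but for two 8 mm stems to the door; moves with the door. Axes as the box.
- pin: Steel taper pin with black round handle. Origin at the centre of the collar's underside, z up the handle. Collar 26 mm wide, 4 thick; handle 22 mm wide, from 4 to 44 mm up. Below: shank 12 mm wide for 18 mm, then tapering over 46 mm to 5.5 mm at the blunt tip, 64 mm down. 0.07 to 0.12 kg. Hangs upright by its collar in an end hole of the spoon holder. Wedging it in takes about 10 N.
- holder: White ceramic spoon holder, fixed, 60 (x) x 160 (y) x 74 mm high, origin under its centre; three upright 16 mm holes 66 mm deep at y = -50, 0, 50 mm. Pin in one end hole, pestle in the other; which is which varies.
- pestle: Small brass saffron pestle with a 20 mm ball on top (36 mm above its flange), origin at the underside of its 24 mm flange; stands in the other end hole. Leave it there.
- timer: White plastic kitchen timer dial, 64 mm wide, 48 mm high, loose, origin under its centre. Leave alone.
- rice_pot: Steel rice pot, 190 mm wide, 105 mm high, on the black induction surface; origin under its centre. Leave alone.
- lid: Lid on the pot, with a rubber edge and a black knob, 197 mm wide, 49 mm high, origin under its centre. Leave alone.

How it is judged:
By the outcome, as a careful person would: the job done as asked, in the order asked, and still so for the second after the job is handed in, with the robot touching nothing.
It also fails if it takes over 72 s, if anything falls off the work surface, if the arm or the gripper's body presses on something with over 40 N, if the wrist force passes 120 N, or if a joint passes its speed limit or range.

## Working session

There is one attempt and no reset: what is moved stays moved. The work goes in short steps, Python scripts to look and compute and a tool call to move; the robot and the scene stay as the last step left them, time stands still between calls to the robot, and variables do not carry over. Pictures are saved under pics/ and viewed, about 8 in all and at most 12, crops included, and the job is handed in when it is done.

Besides the shell and the picture viewer there is one more tool, called after "Request:" as a command line: name --argument value ..., lists and objects as JSON in quotes. play_rows: Moves the arm, as the interface text tells. Its arguments: {"type":"object","properties":{"moves":{"type":"array"},"newtons":{"type":"number"}},"required":["moves"]}

```bash
mkdir -p pics; ls; cat > h.py <<'E'
import numpy as np, cv2
from scipy.spatial.transform import Rotation as R
from workcell import robot, cams, workorder
def rot(a):
    a=np.array(a,float)
    return R.from_quat(a[[1,2,3,0]]).as_matrix() if a.size==4 else a.reshape(3,3)
def pts(d,p):
    """world point for every pixel (ignores distortion)"""
    f=210/np.tan(np.radians(p['fov_y'])/2)
    v,u=np.mgrid[0:420,0:560]
    c=np.stack([(u-p['cx'])/f*d,-(v-p['cy'])/f*d,-d],-1)
    w=c@rot(p['attitude']).T+np.array(p['position'])
    w[d==0]=np.nan
    return w
def proj(P,p):
    f=210/np.tan(np.radians(p['fov_y'])/2)
    c=(np.atleast_2d(P)-p['position'])@rot(p['attitude'])
    return np.c_[p['cx']+f*c[:,0]/-c[:,2],p['cy']+f*c[:,1]/c[:,2]]
def save(im,n): cv2.imwrite(f'pics/{n}.png',im[:,:,::-1])
E
python3 - <<'E'
from h import *
for n in ['scene','top','wrist']:
    im,d=cams.read_camera(n);p=cams.camera_params(n);print(n,p)
    np.savez(f'{n}.npz',im=im,d=d); save(im,n+'0')
    if n!='wrist':
        w=pts(d,p)
        for q in ['canister','door','pin','holder','pestle','timer','rice_pot','lid']:
            for r in cams.outline_of(n,q)[:2]:
                m=r['mask']; print(q,round(r['confidence'],2),[int(x) for x in r['rect']],np.nanmedian(w[m],0).round(0),np.nanmax(w[m][:,2]).round())
print(robot.sense())
a=cv2.imread('pics/scene0.png');b=cv2.imread('pics/top0.png')
cv2.imwrite('pics/two.png',np.vstack([a,b])[:, :])
E
```

```text
pics
scene {'fov_y': 44.991371029960575, 'cx': 290.8665800050645, 'cy': 209.6010597384734, 'position': array([ 498.04539549,  557.99039474, 1671.67945922]), 'attitude': array([-0.14206266, -0.01884899,  0.16024494,  0.9766189 ])}
canister 0.92 [292, 159, 66, 113] [501.  65. 166.] 184.0
door 0.54 [293, 198, 17, 36] [591. 107. 164.] 175.0
pin 0.43 [359, 100, 9, 9] [ 502. -399.  109.] 125.0
holder 0.85 [347, 99, 22, 48] [ 496. -332.   72.] 116.0
pestle 0.57 [355, 124, 8, 13] [ 490. -305.   83.] 116.0
timer 0.78 [268, 144, 14, 22] [ 747. -149.   36.] 55.0
rice_pot 0.84 [245, 310, 60, 90] [548. 591.  95.] 104.0
lid 0.84 [241, 318, 65, 70] [549. 498. 126.] 169.0
top {'fov_y': 57.70763906189325, 'cx': 276.4291563021731, 'cy': 205.59738966946819, 'position': array([ 483.16606224,   45.64802122, 1115.05776295]), 'attitude': array([-0.70277805, -0.06005336,  0.05318192,  0.70687219])}
canister 0.91 [220, 218, 139, 92] [500.  37. 166.] 179.0
door 0.79 [243, 218, 59, 22] [583. 108. 166.] 172.0
door 0.31 [396, 248, 66, 32] [ 490. -348.   73.] 114.0
pin 0.68 [445, 256, 16, 10] [ 499. -405.  108.] 
[... 540 characters left out ...]
522])}
{'clock': 0.95, 'joint_pos': array([ 1.12811135e+00,  2.63867762e-01,  1.60398232e+00, -2.54861319e-05,
        1.27373279e+00, -3.68987701e-02]), 'qvel': array([-8.99674966e-05,  1.73914654e-03, -7.23660535e-04, -2.42071336e-03,
        9.46585083e-04,  1.13043142e-04]), 'effort': array([ 4.23646325e-04, -5.15079331e+01, -3.67732215e+01, -1.51223680e-04,
        7.38121580e-04, -1.82990408e-05]), 'tool_pos': array([266.4560114 , 620.17462543, 231.31102978]), 'tcp_rot': array([ 0.69261212,  0.14248353,  0.69259374, -0.1424809 ]), 'ft_force': array([-0.75584452, -0.50331164,  0.15110655]), 'wrist_torque': array([-0.06087937, -0.00716092, -0.02599923]), 'grip_width': 0.9941499340099955}
```

```bash
python3 - <<'E'
import cv2,numpy as np
b=cv2.imread('pics/top0.png')
cv2.imwrite('pics/c1.png',cv2.resize(b[150:320,200:480],None,fx=2.85,fy=2.85,interpolation=cv2.INTER_CUBIC)[:,:800])
E
```

```text
(no output)
```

View pics/c1.png

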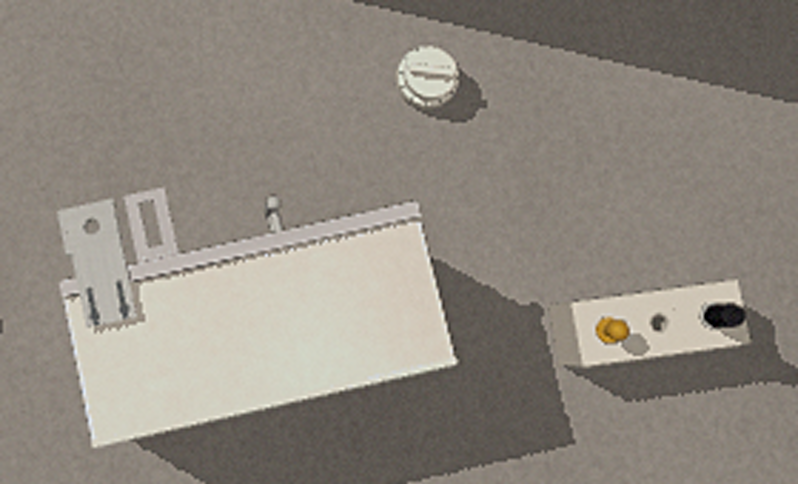

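View pics/scene0.png

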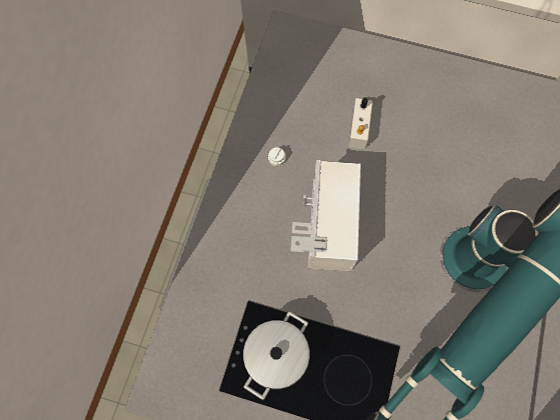

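The top view shows the keeper hole at crop (91,227), the tab slot at (150,225), the pull bar near (272,205), the pestle at (612,330) and the pin at (722,315). The pin is in the far −y hole. Next I fit the box and holder poses.

```bash
python3 - <<'E'
from h import *
z=np.load('top.npz');d=z['d'];p=cams.camera_params('top');w=pts(d,p)
def fit(m,lo,hi):
    m=m&(w[...,2]>lo)&(w[...,2]<hi)
    r=cv2.minAreaRect(w[m][:,:2].astype(np.float32));return r,np.nanmedian(w[m][:,2]),m
full=np.zeros((420,560),bool)
A=full.copy();A[215:320,215:365]=1
# box top plane
r,zz,m=fit(A,160,170);
print('top pix hist',np.histogram(w[A][:,2],bins=[60,80,100,120,140,150,155,160,163,166,169,172,175,180,200]))
# robust: erosion by opening
mm=cv2.morphologyEx(m.astype(np.uint8),cv2.MORPH_OPEN,np.ones((9,9)))>0
r=cv2.minAreaRect(w[mm][:,:2].astype(np.float32));print('box',r,np.median(w[mm][:,2]));print(cv2.boxPoints(r))
B=full.copy();B[240:290,385:470]=1
r,zz,m=fit(B,68,80);print('holder',r,zz)
for nme,(u,v) in dict(khole=(91,227),slot=(150,225),slotT=(149,200),slotB=(155,252),handle=(272,200),pestle=(612,330),mid=(659,322),pintop=(735,315),pinlow=(712,316)).items():
    u0=200+u/2.85;v0=150+v/2.85;a,b=int(round(v0)),int(round(u0))
    print(nme,(round(u0,1),round(v0,1)),np.nanmedian(w[a-1:a+2,b-1:b+2].reshape(-1,3),0).round(1), w[a,b].round(1))
E
```

```text
top pix hist (array([   1,    9,    6,   10,   19,   12,    9,  440, 3652, 2795,  705,
        657,  133,    0]), array([ 60,  80, 100, 120, 140, 150, 155, 160, 163, 166, 169, 172, 175,
       180, 200]))
box ((487.4460144042969, 20.714492797851562), (130.54811096191406, 319.1096496582031), 12.129948616027832) 165.60270049079395
[[ 390.1021   162.991  ]
 [ 457.1565  -148.99405]
 [ 584.7899  -121.56201]
 [ 517.73553  190.42303]]
holder ((492.751953125, -360.29638671875), (59.92779541015625, 162.06324768066406), 7.467958927154541) 73.66112644370367
khole (231.9, 229.6) [ 5.919e+02  1.873e+02 -3.000e-01] [592.1 187.3  -3.1]
slot (252.6, 228.9) [594.4 125.1   1. ] [594.2 125.1   1. ]
slotT (252.3, 220.2) [603.2 118.4 164.6] [600.5 116.  165.8]
slotB (254.4, 238.4) [555.3 110.9 165.7] [555.5 111.  163.4]
handle (295.4, 220.2) [601.1   7.7 154.8] [601.1   7.7 155.2]
pestle (414.7, 265.8) [ 484.5 -305.1  106.6] [ 484.5 -305.3  105.7]
mid (431.2, 263.0) [ 492.5 -368.5   51.4] [ 492.5 -368.5   51.4]
pintop (457.9, 260.5) [ 496.7 -413.3  117.9] [ 496.7 -413.3  115.6]
pinlow (449.8, 260.9) [ 497.  -400.2  101.2] [ 497.  -398.3  103. ]
```

```bash
cat >> h.py <<'E'
YAW=np.radians(12.13); BO=np.array([487.4,20.7,0])
def BR(): return R.from_euler('z',YAW).as_matrix()
def box2w(b): return BO+np.asarray(b)@BR().T
def w2box(w): return (np.asarray(w)-BO)@BR()
def go(target,yaw_y=None,s=None):
    """shift (m, tool axes) and turn (deg) from here to target; yaw_y: world heading of tool y (rad)"""
    s=s or robot.sense(); M=rot(s['tcp_rot']); 
    sh=M.T@(np.array(target)-s['tool_pos'])/1000
    t=np.zeros(3)
    if yaw_y is not None:
        y=np.array([np.cos(yaw_y),np.sin(yaw_y),0]);x=np.array([0,0,-1.])
        t=np.degrees(R.from_matrix(M.T@np.c_[x,y,np.cross(x,y)]).as_rotvec())
    return sh.round(4),t.round(2)
def ray(u,v,z,p):
    f=210/np.tan(np.radians(p['fov_y'])/2)
    r=rot(p['attitude'])@np.array([(u-p['cx'])/f,-(v-p['cy'])/f,-1]); o=np.array(p['position'])
    return o+r*(z-o[2])/r[2]
E
python3 - <<'E'
from h import *
p=cams.camera_params('top')
for n,u,v,z in [('khole',91,227,172),('slot',150,225,167),('handle',272,200,155),('pintop',738,315,118),('midhole',659,322,74),('pestle',612,330,100)]:
    P=ray(200+(u+.5)/2.85-.5,150+(v+.5)/2.85-.5,z,p); print(n,P.round(1),w2box(P).round(1))
s=robot.sense();M=rot(s['tcp_rot']);print(M.round(3))
c=cams.camera_params('wrist');print('cam in tool',M.T@(c['position']-s['tool_pos']),'\n',(M.T@rot(c['attitude'])).round(3))
for yy in (YAW+np.pi/2,YAW-np.pi/2): print(go([560,150,400],yy))
E
```

```text
khole [576.7 166.1 172. ] [117.9 123.4 172. ]
slot [578.7 115.  167. ] [109.   73.1 167. ]
handle [601.5   7.4 155. ] [108.8 -37.  155. ]
pintop [ 498.7 -414.   118. ] [ -80.3 -427.4  118. ]
midhole [ 493.3 -359.5   74. ] [ -74.2 -372.9   74. ]
pestle [ 485.9 -305.8  100. ] [ -70.  -318.9  100. ]
[[ 0.     0.395  0.919]
 [-0.     0.919 -0.395]
 [-1.     0.     0.   ]]
cam in tool [-1.42569485e+02 -2.37612661e-02 -7.73989949e+01] 
 [[-0.001  0.3   -0.954]
 [ 1.    -0.001 -0.001]
 [-0.001 -0.954 -0.3  ]]
(array([-0.1687, -0.3161,  0.4553]), array([-35.38,   0.  ,  -0.  ]))
(array([-0.1687, -0.3161,  0.4553]), array([144.62,  -0.  ,  -0.  ]))
```

```bash
cat >> h.py <<'E'
def rows(target,yaw_y=None,n=None,step=55,g=1):
    s=robot.sense();M=rot(s['tcp_rot']);d=np.array(target)-s['tool_pos']
    _,t=go(target,yaw_y,s)
    n=n or int(max(np.ceil(np.linalg.norm(d)/step),np.ceil(np.linalg.norm(t)/10),1))
    for i in range(n):
        Mi=M@R.from_rotvec(np.radians(t*i/n)).as_matrix()
        print([g,list((Mi.T@d/n/1000).round(4)),list((t/n).round(2))],end=',')
    print()
E
python3 - <<'E'
from h import *
T=box2w([110,55,300]);print(T); rows(T,YAW+np.pi/2)
E
```

```text
[583.38689062  97.5863891  300.        ]
[1, [np.float64(-0.0057), np.float64(-0.0296), np.float64(0.0415)], [np.float64(-2.95), np.float64(0.0), np.float64(-0.0)]],[1, [np.float64(-0.0057), np.float64(-0.0317), np.float64(0.0399)], [np.float64(-2.95), np.float64(0.0), np.float64(-0.0)]],[1, [np.float64(-0.0057), np.float64(-0.0337), np.float64(0.0382)], [np.float64(-2.95), np.float64(0.0), np.float64(-0.0)]],[1, [np.float64(-0.0057), np.float64(-0.0356), np.float64(0.0364)], [np.float64(-2.95), np.float64(0.0), np.float64(-0.0)]],[1, [np.float64(-0.0057), np.float64(-0.0374), np.float64(0.0345)], [np.float64(-2.95), np.float64(0.0), np.float64(-0.0)]],[1, [np.float64(-0.0057), np.float64(-0.0392), np.float64(0.0326)], [np.float64(-2.95), np.float64(0.0), np.float64(-0.0)]],[1, [np.float64(-0.0057), np.float64(-0.0408), np.float64(0.0305)], [np.float64(-2.95), np.float64(0.0), np.float64(-0.0)]],[1, [np.float64(-0.0057), np.float64(-0.0423), np.float64(0.0284)], [np.float64(-2.95), np.float64(0.0), np.float64(-0.0)]],[1, [np.float64(-0.0057), np.float64(-0.0437), np.float64(0.0262)], [np.float64(-2.95), np.float64(0.0), np.float64(-0.0)]],[1, [np.float64(-0.0057), np.float64(-0.045), np.float64(0.0239)], [np.float64(-2.95), np.float64(0.0), np.float64(-0.0)]],[1, [np.float64(-0.0057), np.float64(-0.0462), np.float64(0.0215)], [np.float64(-2.95), np.float64(0.0), np.float64(-0.0)]],[1, [np.float64(-0.0057), np.float64(-0.0472), np.float64(0.0191)], [np.float64(-2.95), np.float64(0.0), np.float64(-0.0)]],
```

Request:
play_rows --moves '[[1,[-0.03,-0.03,0.041],[-3,0,0]],[1,[-0.03,-0.032,0.04],[-3,0,0]],[1,[-0.01,-0.034,0.038],[-3,0,0]],[1,[0,-0.036,0.036],[-3,0,0]],[1,[0,-0.037,0.034],[-3,0,0]],[1,[0,-0.039,0.033],[-3,0,0]],[1,[0,-0.041,0.03],[-3,0,0]],[1,[0,-0.042,0.028],[-3,0,0]],[1,[0,-0.044,0.026],[-3,0,0]],[1,[0,-0.045,0.024],[-3,0,0]],[1,[0,-0.046,0.021],[-3,0,0]],[1,[0,-0.047,0.019],[-3,0,0]]]'

```text
clock: 2.45
tool_pos: [597.6, 90.2, 306.1]
tcp_rot: [0.704, -0.088, 0.699, 0.089]
ft_force: [0.7, 0.7, -0.7]
grip_width: 0.997
```

```bash
python3 - <<'E'
from h import *
p=cams.camera_params('wrist');im,d=cams.read_camera('wrist');np.savez('w1.npz',im=im,d=d,**p)
big=cv2.resize(im,(800,600),interpolation=cv2.INTER_CUBIC);save(big,'w1')
s=robot.sense();print(s['tool_pos'],s['ft_force']); rows(box2w([110,55,300]),YAW+np.pi/2)
print('pred', proj([box2w([118,123,172]),box2w([109,73,167]),box2w([109,-37,155]),box2w([65,160,166])],p))
E
```

```text
[600.69464048  84.52872543 305.82281751] [ 3.91339467 -2.72109164  0.01167722]
[1, [np.float64(0.0056), np.float64(0.017), np.float64(-0.0136)], [np.float64(2.16), np.float64(0.53), np.float64(0.26)]],
pred [[376.74597471 195.10544235]
 [312.76485272 179.84499402]
 [175.4228346  171.16852707]
 [432.50087042 126.75796837]]
```

View pics/w1.png

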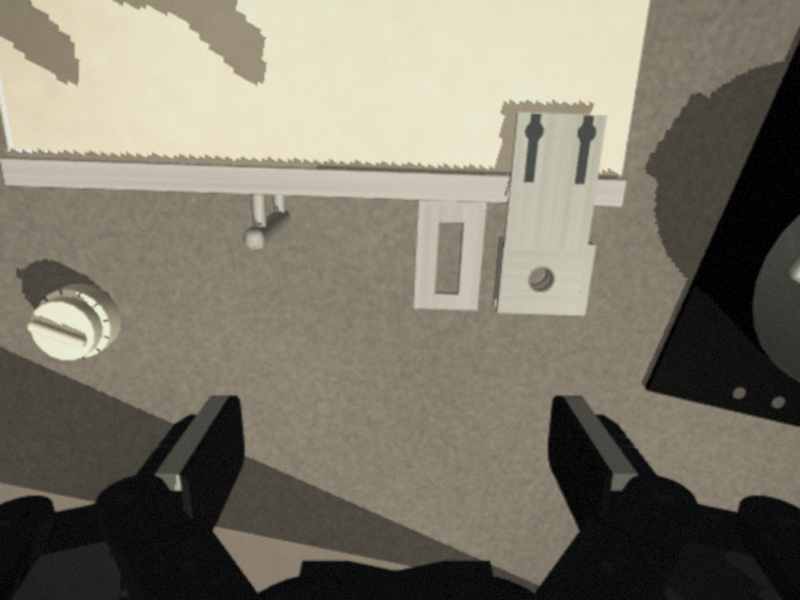

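Keeper hole at (541,279), slot centre at (450,258), handle top at (256,238) and timer at (70,325). The arm was still moving, so I'll let it settle and measure precisely.

Request:
play_rows --moves '[[1,[0.006,0.017,-0.014],[2.2,0.5,0.3]],[1,[0,0,0],[0,0,0]],[1,[0,0,0],[0,0,0]]]'

```text
clock: 2.88
tool_pos: [584.2, 95.4, 299.6]
tcp_rot: [0.704, -0.073, 0.703, 0.073]
ft_force: [0.2, 0.1, 0.3]
grip_width: 1.002
```

```bash
cat >> h.py <<'E'
def shot(n):
    p=cams.camera_params('wrist');im,d=cams.read_camera('wrist')
    np.savez(n+'.npz',im=im,d=d); save(im,n); return p,im,d
def darkblob(im,u,v,r=10):
    """sub-pixel centroid of the dark hole near u,v"""
    g=cv2.cvtColor(im,cv2.COLOR_RGB2GRAY).astype(float); c=g[int(v)-r:int(v)+r+1,int(u)-r:int(u)+r+1]
    t=(np.percentile(c,95)+c.min())/2; n,l,st,ce=cv2.connectedComponentsWithStats((c<t).astype(np.uint8))
    return [(ce[i][0]+int(u)-r,ce[i][1]+int(v)-r,st[i][4]) for i in range(1,n)]
E
python3 - <<'E'
from h import *
s=robot.sense();print(s['tool_pos'],s['qvel'].round(3),s['ft_force'])
p,im,d=shot('w2');w=pts(d,p)
# box top: corner pts
B=w2box(w.reshape(-1,3)).reshape(w.shape)
for lo,hi in [(163,169),(169,176),(150,158),(158,166)]: print(lo,np.sum((w[...,2]>lo)&(w[...,2]<hi)))
q=proj([box2w([118,123,172]),box2w([109,73,167]),box2w([109,-37,155])],p);print(q)
print(darkblob(im,*q[0],14))
# front edge of box top: fit line
m=(w[...,2]>163)&(w[...,2]<169)
print('handle',cams.recognise('wrist','door_handle')[:2])
big=cv2.resize(im[100:250,140:440],None,fx=2.66,fy=2.66,interpolation=cv2.INTER_CUBIC);save(big,'w2c')
E
```

```text
[584.16925361  95.37684056 299.5966379 ] [ 0.003 -0.001  0.006  0.004  0.005  0.002] [0.16819722 0.1089227  0.28526632]
163 59660
169 15624
150 200
158 28873
[[367.7386349  209.36420664]
 [302.39597999 196.62734156]
 [164.68970139 193.27910356]]
[(np.float64(369.7292576419214), np.float64(209.44541484716157), np.int32(229))]
handle [{'rect': [156.8, 153.1, 171.3, 82.6], 'confidence': 0.75}]
```

View pics/w2c.png

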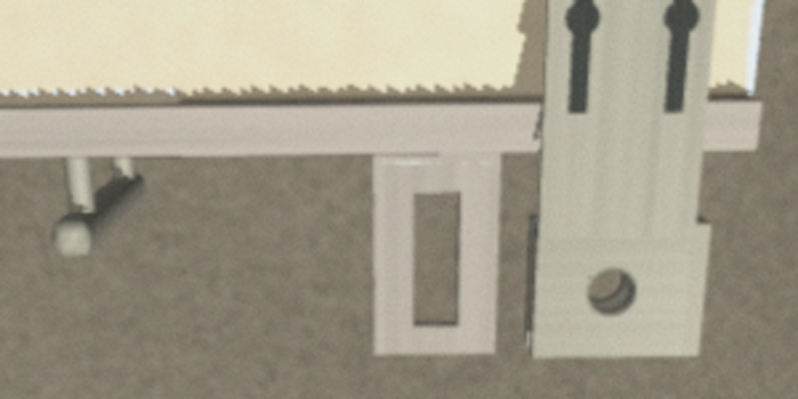

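Hole at crop (611,291), slot centre at (437,258) and handle top at (72,237) all agree with the predictions.

```bash
python3 - <<'E'
from h import *
p=cams.camera_params('wrist')
for n,u,v,z in [('khole',611,291,172),('slotTL',414,192,167),('slotBR',459,326,167),('slotBL',414,326,167),('handle',72,237,155),('doorR',760,102,166),('boxcornerR',760,102,166),('doorL',0,108,166),('k1',536,355,172),('k2',698,355,172)]:
    P=ray(140+(u+.5)/2.66-.5,100+(v+.5)/2.66-.5,z,p); print(n,P.round(1),w2box(P).round(1))
rows(box2w([112,-68,300]),YAW+np.pi/2,g=-1)
E
```

```text
khole [576.3 167.1 172. ] [117.7 124.5 172. ]
slotTL [560.6 105.5 167. ] [ 89.4  67.5 167. ]
slotBR [597.4 127.5 167. ] [129.9  81.4 167. ]
slotBL [600.1 114.5 167. ] [129.9  68.  167. ]
handle [597.5   8.8 155. ] [105.2 -34.7 155. ]
doorR [516.2 194.2 166. ] [ 64.7 163.6 166. ]
boxcornerR [516.2 194.2 166. ] [ 64.7 163.6 166. ]
doorL [561.4 -12.4 166. ] [ 65.3 -47.9 166. ]
k1 [599.9 151.  172. ] [137.4 103.8 172. ]
k2 [590.1 197.8 172. ] [137.6 151.5 172. ]
[-1, [np.float64(-0.0002), np.float64(-0.0403), np.float64(0.0008)], [np.float64(-0.1), np.float64(0.02), np.float64(-0.01)]],[-1, [np.float64(-0.0002), np.float64(-0.0403), np.float64(0.0007)], [np.float64(-0.1), np.float64(0.02), np.float64(-0.01)]],[-1, [np.float64(-0.0002), np.float64(-0.0403), np.float64(0.0007)], [np.float64(-0.1), np.float64(0.02), np.float64(-0.01)]],
```

Request:
play_rows --moves '[[-1,[0,-0.042,0],[0,0,0]],[-1,[0,-0.042,0],[0,0,0]],[-1,[0,-0.042,0],[0,0,0]],[-1,[0.03,0,0],[0,0,0]],[-1,[0.045,0,0],[0,0,0]],[-1,[0.045,0,0],[0,0,0]],[-1,[0.045,0,0],[0,0,0]],[-1,[0.02,0,0],[0,0,0]],[-1,[0,0,0],[0,0,0]]]' --newtons 40

```text
clock: 4.1
tool_pos: [617.1, -29.0, 114.2]
tcp_rot: [0.707, -0.077, 0.699, 0.075]
ft_force: [0.6, -0.3, -0.0]
grip_width: 0.003
```

```bash
python3 - <<'E'
from h import *
s=robot.sense();print(w2box(s['tool_pos']),s['ft_force'],s['grip_width']);rows(box2w([111,-11,115]),YAW+np.pi/2,g=-1,step=10)
E
```

```text
[116.35309828 -75.89003378 114.19083315] [ 0.56425519 -0.27690034 -0.013828  ] 0.002807269266043721
[-1, [np.float64(-0.0002), np.float64(0.0093), np.float64(-0.0007)], [np.float64(0.03), np.float64(0.1), np.float64(0.03)]],[-1, [np.float64(-0.0001), np.float64(0.0093), np.float64(-0.0007)], [np.float64(0.03), np.float64(0.1), np.float64(0.03)]],[-1, [np.float64(-0.0001), np.float64(0.0093), np.float64(-0.0007)], [np.float64(0.03), np.float64(0.1), np.float64(0.03)]],[-1, [np.float64(-0.0001), np.float64(0.0093), np.float64(-0.0007)], [np.float64(0.03), np.float64(0.1), np.float64(0.03)]],[-1, [np.float64(-0.0001), np.float64(0.0093), np.float64(-0.0008)], [np.float64(0.03), np.float64(0.1), np.float64(0.03)]],[-1, [np.float64(-0.0001), np.float64(0.0093), np.float64(-0.0008)], [np.float64(0.03), np.float64(0.1), np.float64(0.03)]],[-1, [np.float64(-0.0001), np.float64(0.0093), np.float64(-0.0008)], [np.float64(0.03), np.float64(0.1), np.float64(0.03)]],
```

Request:
play_rows --moves '[[-1,[0,0.007,-0.006],[0,0.5,0]],[-1,[0,0.008,0],[0,0,0]],[-1,[0,0.008,0],[0,0,0]],[-1,[0,0.009,0],[0,0,0]],[-1,[0,0.009,0],[0,0,0]],[-1,[0,0.009,0],[0,0,0]],[-1,[0,0.005,0],[0,0,0]],[-1,[0,0,0],[0,0,0]]]'

```text
clock: 5.1
tool_pos: [601.5, 27.6, 119.4]
tcp_rot: [0.707, -0.078, 0.699, 0.075]
ft_force: [1.1, 0.1, -0.5]
grip_width: -0.002
```

```bash
python3 - <<'E'
from h import *
s=robot.sense();print(w2box(s['tool_pos']),s['ft_force']@BR(),s['wrist_torque'])
E
```

```text
[113.02986733 -17.22793653 119.36147703] [ 1.13013271 -0.14305172 -0.49779242] [ 0.02125855  0.03175832 -0.00252796]
```

Request:
play_rows --moves '[[-1,[0.004,0.003,0],[0,0,0]],[-1,[0,0.002,0],[0,0,0]],[-1,[0,0.002,0],[0,0,0]],[-1,[0,0,0],[0,0,0]]]'

```text
clock: 5.6
tool_pos: [601.3, 33.5, 117.3]
tcp_rot: [0.708, -0.079, 0.698, 0.074]
ft_force: [-0.6, -1.4, 1.6]
grip_width: -0.0
```

```bash
python3 - <<'E'
from h import *
s=robot.sense();print(w2box(s['tool_pos']),s['ft_force']@BR(),s['wrist_torque'])
E
```

```text
[114.100123  -11.4053304 117.3137318] [-0.89899549 -1.28797557  1.57651788] [-0.13726015  0.13200344  0.03771589]
```

Request:
play_rows --moves '[[-1,[0,0.002,0],[0,0,0]],[-1,[0,0.002,0],[0,0,0]],[-1,[0,0.001,0],[0,0,0]],[-1,[0,0,0],[0,0,0]]]'

```text
clock: 6.1
tool_pos: [600.8, 36.0, 117.4]
tcp_rot: [0.708, -0.08, 0.698, 0.073]
ft_force: [-0.4, -3.9, 2.4]
grip_width: 0.0
```

```bash
python3 - <<'E'
from h import *
s=robot.sense();print(w2box(s['tool_pos']),s['ft_force']@BR(),s['wrist_torque'])
E
```

```text
[114.07055374  -8.87807315 117.35870972] [-1.23699558 -3.68182244  2.3756806 ] [-0.48476864  0.09345017  0.01787771]
```

Request:
play_rows --moves '[[-1,[0,-0.015,0.003],[0,0,0]],[-1,[-0.03,-0.005,0],[0,0,0]],[-1,[-0.06,0,0],[0,0,0]],[-1,[-0.06,0,0],[0,0,0]],[-1,[0,0,0],[0,0,0]]]'

```text
clock: 6.72
tool_pos: [606.3, 18.0, 268.4]
tcp_rot: [0.707, -0.078, 0.699, 0.075]
ft_force: [0.1, 0.7, 0.4]
grip_width: 0.002
```

```bash
python3 - <<'E'
from h import *
s=robot.sense();print(w2box(s['tool_pos']),s['ft_force']@BR());rows(np.array([499,-410,235]),YAW+np.pi/2)
E
```

```text
[115.69237183 -27.60172817 268.41049752] [0.25744122 0.61510441 0.42262432]
[1, [np.float64(0.0037), np.float64(-0.0439), np.float64(-0.0219)], [np.float64(0.03), np.float64(0.06), np.float64(0.03)]],[1, [np.float64(0.0037), np.float64(-0.0439), np.float64(-0.0218)], [np.float64(0.03), np.float64(0.06), np.float64(0.03)]],[1, [np.float64(0.0037), np.float64(-0.0439), np.float64(-0.0218)], [np.float64(0.03), np.float64(0.06), np.float64(0.03)]],[1, [np.float64(0.0037), np.float64(-0.0439), np.float64(-0.0218)], [np.float64(0.03), np.float64(0.06), np.float64(0.03)]],[1, [np.float64(0.0037), np.float64(-0.0439), np.float64(-0.0218)], [np.float64(0.03), np.float64(0.06), np.float64(0.03)]],[1, [np.float64(0.0037), np.float64(-0.0439), np.float64(-0.0217)], [np.float64(0.03), np.float64(0.06), np.float64(0.03)]],[1, [np.float64(0.0037), np.float64(-0.044), np.float64(-0.0217)], [np.float64(0.03), np.float64(0.06), np.float64(0.03)]],[1, [np.float64(0.0037), np.float64(-0.044), np.float64(-0.0217)], [np.float64(0.03), np.float64(0.06), np.float64(0.03)]],[1, [np.float64(0.0037), np.float64(-0.044), np.float64(-0.0217)], [np.float64(0.03), np.float64(0.06), np.float64(0.03)]],
```

Request:
play_rows --moves '[[1,[0,-0.044,-0.022],[0,0,0]],[1,[0,-0.044,-0.022],[0,0,0]],[1,[0,-0.044,-0.022],[0,0,0]],[1,[0,-0.044,-0.022],[0,0,0]],[1,[0,-0.044,-0.022],[0,0,0]],[1,[0,-0.044,-0.022],[0,0,0]],[1,[0.005,-0.044,-0.022],[0,0,0]],[1,[0.005,-0.044,-0.022],[0,0,0]],[1,[0.005,-0.044,-0.022],[0,0,0]],[1,[0,0,0],[0,0,0]],[1,[0,0,0],[0,0,0]]]'

```text
clock: 8.1
tool_pos: [493.6, -422.1, 235.4]
tcp_rot: [0.705, -0.071, 0.701, 0.081]
ft_force: [0.2, 0.8, 0.0]
grip_width: 0.997
```

```bash
python3 - <<'E'
from h import *
s=robot.sense();print(s['tool_pos'])
p,im,d=shot('w3');w=pts(d,p)
for q in ['pin','pestle','holder']:
    for r in cams.outline_of('wrist',q)[:2]: print(q,r['confidence'],r['rect'])
# handle top disc
m=(w[...,2]>114)&(w[...,2]<123)&(abs(w[...,0]-499)<25)&(abs(w[...,1]+410)<25)
c=w[m];print('top',m.sum(),cv2.minEnclosingCircle(c[:,:2].astype(np.float32)),np.median(c,0))
print(proj([[499,-410,118],[499,-410,78]],p))
rows(np.array([499,-410,90]),YAW+np.pi/2)
E
```

```text
[ 493.59707178 -422.14099647  235.37374424]
pin 0.97 [273.4, 182.4, 29.4, 43.2]
pestle 0.72 [389.4, 194.7, 34.1, 33.6]
holder 0.91 [250.3, 145.6, 191.9, 94.7]
top 634 ((498.3997802734375, -409.5943603515625), 10.986427307128906) [ 497.77308632 -409.80675067  117.88261337]
[[288.42495621 213.20041271]
 [286.31339706 198.28407648]]
[1, [np.float64(0.049), np.float64(0.0028), np.float64(0.0019)], [np.float64(0.14), np.float64(0.14), np.float64(-0.22)]],[1, [np.float64(0.049), np.float64(0.003), np.float64(0.0021)], [np.float64(0.14), np.float64(0.14), np.float64(-0.22)]],[1, [np.float64(0.0489), np.float64(0.0032), np.float64(0.0022)], [np.float64(0.14), np.float64(0.14), np.float64(-0.22)]],
```

View pics/w3.png

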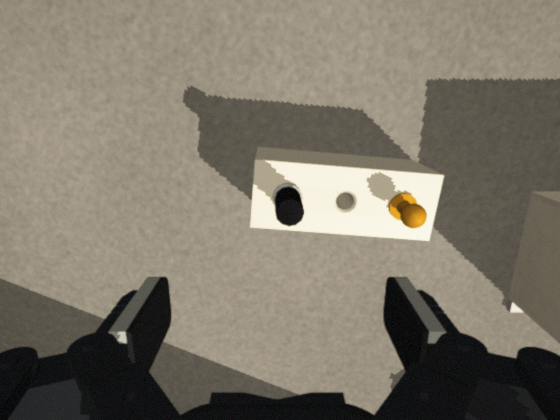

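Pin at (289,207), pestle at (410,212). The pin's top is at world (498.4, −409.6). I'll align above it first.

Request:
play_rows --moves '[[1,[0.035,0.006,0.003],[0.2,0.2,-0.35]],[1,[0.035,0.006,0.003],[0.2,0.2,-0.35]],[1,[0,0,0],[0,0,0]]]'

```text
clock: 8.68
tool_pos: [500.8, -405.3, 168.3]
tcp_rot: [0.704, -0.078, 0.702, 0.075]
ft_force: [-0.2, -0.0, 0.9]
grip_width: 1.0
```

```bash
python3 - <<'E'
from h import *
s=robot.sense();print(s['tool_pos']);rows(np.array([498.4,-409.6,s['tool_pos'][2]]),YAW+np.pi/2,n=1)
E
```

```text
[ 500.77125909 -405.26369528  168.27839414]
[1, [np.float64(0.0), np.float64(-0.0037), np.float64(-0.0032)], [np.float64(0.26), np.float64(0.2), np.float64(0.26)]],
```

Request:
play_rows --moves '[[1,[0,-0.0037,-0.0032],[0.26,0.2,0.26]],[1,[0,0,0],[0,0,0]],[1,[0.03,0,0],[0,0,0]],[1,[0.03,0,0],[0,0,0]],[1,[0.017,0,0],[0,0,0]],[1,[0,0,0],[0,0,0]]]'

```text
clock: 9.43
tool_pos: [504.4, -415.8, 101.0]
tcp_rot: [0.707, -0.079, 0.699, 0.07]
ft_force: [-0.6, 0.1, 0.4]
grip_width: 1.001
```

```bash
python3 - <<'E'
from h import *
s=robot.sense();print(s['tool_pos'],s['ft_force']);rows(np.array([498.4,-409.6,82]),YAW+np.pi/2,n=1)
E
```

```text
[ 504.44196265 -415.821268    101.00098283] [-0.58086927  0.0771765   0.36487008]
[1, [np.float64(0.0188), np.float64(0.0076), np.float64(-0.0048)], [np.float64(-0.0), np.float64(0.6), np.float64(0.81)]],
```

Request:
play_rows --moves '[[1,[0.009,0.0076,-0.0048],[0,0.6,0.8]],[1,[0,0,0],[0,0,0]]]'

```text
clock: 9.68
tool_pos: [498.9, -410.2, 93.6]
tcp_rot: [0.704, -0.075, 0.703, 0.074]
ft_force: [-0.1, 0.4, 0.9]
grip_width: 0.998
```

```bash
python3 - <<'E'
from h import *
s=robot.sense();print(s['tool_pos'],s['ft_force']);rows(np.array([498.4,-409.6,82]),YAW+np.pi/2,n=1)
E
```

```text
[ 498.87283766 -410.18950259   93.5959982 ] [-0.09828697  0.39632862  0.90825868]
[1, [np.float64(0.0116), np.float64(0.0007), np.float64(-0.0004)], [np.float64(-0.02), np.float64(0.07), np.float64(0.09)]],
```

Request:
play_rows --moves '[[1,[0.006,0.0007,-0.0004],[0,0,0]],[1,[0.005,0,0],[0,0,0]],[1,[0,0,0],[0,0,0]]]'

```text
clock: 10.05
tool_pos: [499.2, -410.2, 83.5]
tcp_rot: [0.704, -0.076, 0.702, 0.073]
ft_force: [-0.3, 0.4, 0.1]
grip_width: 0.998
```

```bash
python3 - <<'E'
from h import *
s=robot.sense();print(s['tool_pos'],s['ft_force']);rows(np.array([498.4,-409.6,82]),YAW+np.pi/2,n=1)
E
```

```text
[ 499.20346886 -410.18885122   83.45974217] [-0.32504677  0.42410587  0.10498623]
[1, [np.float64(0.0015), np.float64(0.0008), np.float64(-0.0007)], [np.float64(-0.01), np.float64(0.16), np.float64(0.22)]],
```

Fine correction, then close.

Request:
play_rows --moves '[[1,[0.001,0.0008,-0.0007],[0,0.16,0.22]],[-1,[0,0,0],[0,0,0]],[-1,[0,0,0],[0,0,0]],[-1,[0,0,0],[0,0,0]],[-1,[0,0,0],[0,0,0]],[-1,[0,0,0],[0,0,0]],[-1,[0,0,0],[0,0,0]]]' --newtons 70

```text
clock: 10.92
tool_pos: [498.7, -409.9, 83.0]
tcp_rot: [0.703, -0.075, 0.703, 0.074]
ft_force: [0.3, -1.1, -0.0]
grip_width: 0.241
```

```bash
python3 - <<'E'
from h import *
s=robot.sense();print(s['tool_pos'],s['ft_force'],s['wrist_torque'],s['grip_width']*85);rows(np.array([498.4,-409.6,82]),YAW+np.pi/2,n=1)
E
```

```text
[ 498.73680081 -409.92999709   83.02820902] [ 0.26294346 -1.09894039 -0.02110759] [-0.02738194  0.02148296  0.02569039] 20.523489782563672
[1, [np.float64(0.001), np.float64(0.0004), np.float64(-0.0003)], [np.float64(-0.01), np.float64(0.03), np.float64(0.04)]],
```

Request:
play_rows --moves '[[-1,[-0.012,0,0],[0,0,0]],[-1,[-0.02,0,0],[0,0,0]],[-1,[-0.02,0,0],[0,0,0]],[-1,[-0.03,0,0],[0,0,0]],[-1,[-0.04,0,0],[0,0,0]],[-1,[-0.04,0,0],[0,0,0]],[-1,[-0.04,0,0],[0,0,0]],[-1,[0,0,0],[0,0,0]]]'

```text
clock: 11.92
tool_pos: [499.4, -410.5, 303.4]
tcp_rot: [0.706, -0.078, 0.701, 0.072]
ft_force: [-0.1, 0.2, -0.7]
grip_width: 0.237
```

```bash
python3 - <<'E'
from h import *
s=robot.sense();print(s['tool_pos'],s['ft_force'],s['wrist_torque'],s['grip_width']*85)
rows(box2w([118,100,290]),YAW+np.pi/2,g=-1)
E
```

```text
[ 499.42888431 -410.50728401  303.36097455] [-0.12200014  0.17889413 -0.74352866] [ 0.04135114 -0.02059577 -0.02143067] 20.14493167051303
[-1, [np.float64(0.0009), np.float64(0.0477), np.float64(0.0179)], [np.float64(-0.0), np.float64(0.03), np.float64(0.05)]],[-1, [np.float64(0.0009), np.float64(0.0477), np.float64(0.0179)], [np.float64(-0.0), np.float64(0.03), np.float64(0.05)]],[-1, [np.float64(0.001), np.float64(0.0477), np.float64(0.0179)], [np.float64(-0.0), np.float64(0.03), np.float64(0.05)]],[-1, [np.float64(0.001), np.float64(0.0477), np.float64(0.0179)], [np.float64(-0.0), np.float64(0.03), np.float64(0.05)]],[-1, [np.float64(0.001), np.float64(0.0477), np.float64(0.0179)], [np.float64(-0.0), np.float64(0.03), np.float64(0.05)]],[-1, [np.float64(0.001), np.float64(0.0477), np.float64(0.0179)], [np.float64(-0.0), np.float64(0.03), np.float64(0.05)]],[-1, [np.float64(0.0011), np.float64(0.0477), np.float64(0.0179)], [np.float64(-0.0), np.float64(0.03), np.float64(0.05)]],[-1, [np.float64(0.0011), np.float64(0.0476), np.float64(0.0179)], [np.float64(-0.0), np.float64(0.03), np.float64(0.05)]],[-1, [np.float64(0.0011), np.float64(0.0476), np.float64(0.0179)], [np.float64(-0.0), np.float64(0.03), np.float64(0.05)]],[-1, [np.float64(0.0012), np.float64(0.0476), np.float64(0.0179)], [np.float64(-0.0), np.float64(0.03), np.float64(0.05)]],[-1, [np.float64(0.0012), np.float64(0.0476), np.float64(0.0179)], [np.float64(-0.0), np.float64(0.03), np.float64(0.05)]],
```

Request:
play_rows --moves '[[-1,[0,0.047,0.018],[0,0,0]],[-1,[0,0.047,0.018],[0,0,0]],[-1,[0,0.047,0.018],[0,0,0]],[-1,[0,0.047,0.018],[0,0,0]],[-1,[0,0.047,0.018],[0,0,0]],[-1,[0,0.047,0.018],[0,0,0]],[-1,[0,0.047,0.018],[0,0,0]],[-1,[0,0.047,0.018],[0,0,0]],[-1,[0,0.047,0.018],[0,0,0]],[-1,[0,0.047,0.018],[0,0,0]],[-1,[0,0.04,0.018],[0,0,0]],[-1,[0,0,0],[0,0,0]]]'

```text
clock: 13.42
tool_pos: [583.4, 146.2, 297.2]
tcp_rot: [0.704, -0.077, 0.702, 0.071]
ft_force: [-0.1, -0.5, 0.0]
grip_width: 0.238
```

```bash
python3 - <<'E'
from h import *
s=robot.sense();print(s['tool_pos'],w2box(s['tool_pos']),s['ft_force'])
rows(box2w([118,100,290]),YAW+np.pi/2,g=-1,n=1)
E
```

```text
[583.39537114 146.18714158 297.15000133] [120.22079161 102.51387832 297.15000133] [-0.11611101 -0.54821053  0.03865295]
[-1, [np.float64(0.0072), np.float64(-0.0025), np.float64(-0.0022)], [np.float64(-0.18), np.float64(0.13), np.float64(0.49)]],
```

Request:
play_rows --moves '[[-1,[0.012,-0.0025,-0.0022],[-0.18,0.13,0.49]],[-1,[0,0,0],[0,0,0]],[-1,[0,0,0],[0,0,0]]]'

```text
clock: 13.8
tool_pos: [580.4, 140.4, 283.1]
tcp_rot: [0.702, -0.074, 0.704, 0.074]
ft_force: [-0.3, 0.1, -1.4]
grip_width: 0.237
```

```bash
python3 - <<'E'
from h import *
s=robot.sense();print(w2box(s['tool_pos']),s['ft_force'],go(s['tool_pos'],YAW+np.pi/2))
p,im,d=shot('w4');q=proj([box2w([117.7,124.5,172])],p)[0];b=darkblob(im,*q,14);print(q,b)
for u,v,n in b: print(w2box(ray(u,v,172,p)))
M=rot(s['tcp_rot']);tip=s['tool_pos']+M[:,0]*73;print('tip',w2box(tip),proj([tip],p))
save(cv2.resize(im[120:330,180:460],None,fx=2.85,fy=2.85,interpolation=cv2.INTER_CUBIC),'w4c')
E
```

```text
[116.07206018  97.52896033 283.14457973] [-0.30429562  0.07935214 -1.35737379] (array([0., 0., 0.]), array([-0.09, -0.17,  0.03]))
[313.6878818  209.18244728] [(np.float64(313.67555555555555), np.float64(210.44444444444446), np.int32(225))]
[118.65342027 124.51885687 172.        ]
tip [115.85445102  97.491455   210.14491371] [[276.15638968 224.53577852]]
```

View pics/w4c.png

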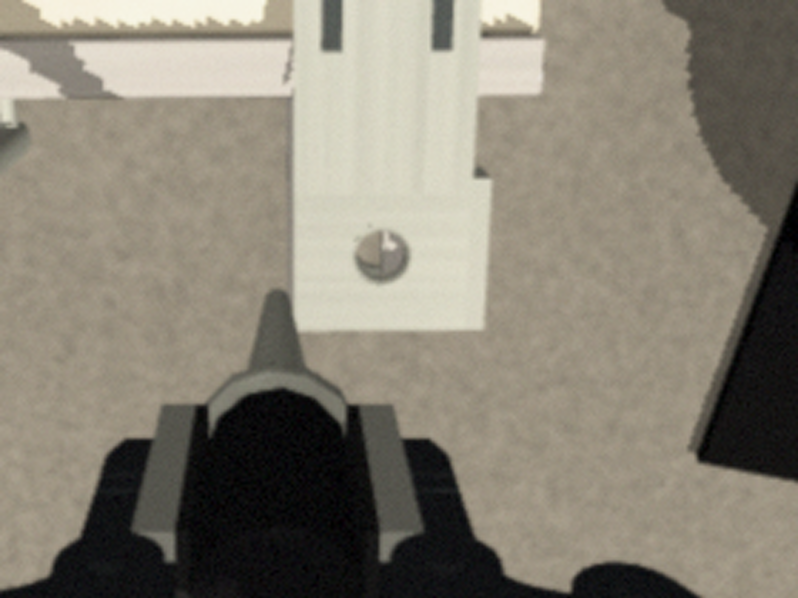

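Hole at crop (382,255), with the tab edge visible at its middle, so the door is about 6 mm open. The pin tip is at (279,295), about 1 mm to +y of the kinematic prediction. I'll move close above the hole and compare the tip and hole directly.

Request:
play_rows --moves '[[-1,[0,0.012,0.001],[0,0,0]],[-1,[0,0.011,0.001],[0,0,0]],[-1,[0.015,0,0],[0,0,0]],[-1,[0.008,0,0],[0,0,0]],[-1,[0,0,0],[0,0,0]],[-1,[0,0,0],[0,0,0]]]'

```text
clock: 14.6
tool_pos: [577.0, 164.2, 258.2]
tcp_rot: [0.702, -0.074, 0.705, 0.073]
ft_force: [-0.2, -0.7, 0.2]
grip_width: 0.239
```

```bash
python3 - <<'E'
from h import *
s=robot.sense();print(w2box(s['tool_pos']),s['ft_force']);rows(box2w([118.3,120.6,251]),YAW+np.pi/2,g=-1,n=1)
E
```

```text
[117.74981355 121.47553396 258.15515299] [-0.24395609 -0.74612794  0.20797623]
[-1, [np.float64(0.0072), np.float64(-0.0009), np.float64(0.0006)], [np.float64(-0.14), np.float64(-0.21), np.float64(0.03)]],
```

Request:
play_rows --moves '[[-1,[0.006,-0.0009,0.0006],[-0.14,-0.2,0]],[-1,[0,0,0],[0,0,0]],[-1,[0,0,0],[0,0,0]]]'

```text
clock: 14.98
tool_pos: [578.2, 163.1, 252.2]
tcp_rot: [0.703, -0.075, 0.703, 0.074]
ft_force: [0.1, -0.1, -0.2]
grip_width: 0.238
```

```bash
python3 - <<'E'
from h import *
s=robot.sense();print(w2box(s['tool_pos']),s['ft_force'],go(s['tool_pos'],YAW+np.pi/2))
p,im,d=shot('w5');M=rot(s['tcp_rot']);tip=s['tool_pos']+M[:,0]*73;print('tip',w2box(tip),proj([tip],p),proj([box2w([118.3,124.5,172])],p))
save(cv2.resize(im[160:260,210:343],None,fx=6,fy=6,interpolation=cv2.INTER_CUBIC),'w5c')
E
```

```text
[118.6814572  120.13817417 252.23286245] [ 0.10725939 -0.06628816 -0.16904813] (array([0., 0., 0.]), array([-0.02,  0.05,  0.04]))
tip [118.74456137 120.08695289 179.23290769] [[276.11889222 224.52497268]] [[283.04229537 220.03678305]]
```

View pics/w5c.png

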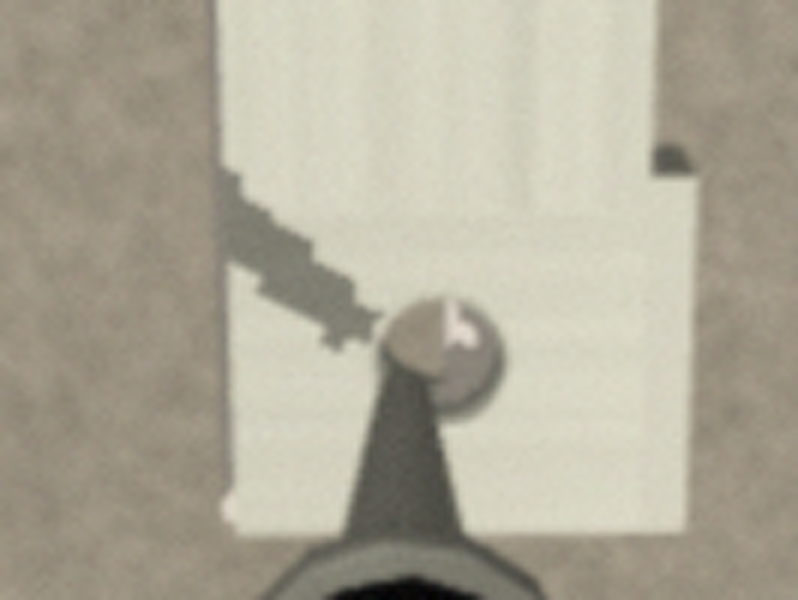

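Tip centre at crop (411,387), hole centre at (442,358), free opening between u=380 and 445. In y the tip is centred on the opening, and it needs about 0.9 mm toward −x. Descending in small steps.

Request:
play_rows --moves '[[-1,[0.002,0,-0.001],[0,0,0]],[-1,[0.003,0,0],[0,0,0]],[-1,[0.002,0,0],[0,0,0]],[-1,[0,0,0],[0,0,0]]]'

```text
clock: 15.52
tool_pos: [577.1, 162.9, 244.9]
tcp_rot: [0.704, -0.075, 0.703, 0.074]
ft_force: [0.2, -0.4, -0.6]
grip_width: 0.237
```

```bash
cat > st.py <<'E'
from h import *
s=robot.sense();M=rot(s['tcp_rot']);tip=w2box(s['tool_pos']+M[:,0]*73)
print('tcp',w2box(s['tool_pos']).round(2),'tip',tip.round(2),'F',(s['ft_force']@BR()).round(2),'T',(s['wrist_torque']@BR()).round(2),'tilt',go(s['tool_pos'],YAW+np.pi/2)[1],'w',round(s['grip_width']*85,1),s['clock'])
E
python3 st.py
```

```text
tcp [117.61 120.14 244.91] tip [117.69 120.09 171.91] F [ 0.14 -0.44 -0.61] T [-0.02 -0.04  0.02] tilt [-0.02  0.06  0.04] w 20.2 15.525
```

Request:
play_rows --moves '[[-1,[0.002,0,0],[0,0,0]],[-1,[0.002,0,0],[0,0,0]],[-1,[0.002,0,0],[0,0,0]],[-1,[0,0,0],[0,0,0]]]'

```text
clock: 16.02
tool_pos: [577.2, 162.9, 238.5]
tcp_rot: [0.704, -0.075, 0.703, 0.074]
ft_force: [-0.0, 0.1, -0.4]
grip_width: 0.242
```

```bash
python3 st.py
```

```text
tcp [117.64 120.17 238.46] tip [117.72 120.12 165.46] F [ 0.01  0.1  -0.43] T [-0.04 -0.06  0.07] tilt [-0.02  0.06  0.04] w 20.6 16.025
```

The tip is past the tab's top without contact. Continuing.

Request:
play_rows --moves '[[-1,[0.002,0,0],[0,0,0]],[-1,[0.002,0,0],[0,0,0]],[-1,[0.002,0,0],[0,0,0]],[-1,[0,0,0],[0,0,0]]]'

```text
clock: 16.52
tool_pos: [577.2, 163.1, 232.1]
tcp_rot: [0.704, -0.075, 0.703, 0.075]
ft_force: [0.3, 1.0, -0.1]
grip_width: 0.239
```

```bash
python3 st.py
```

```text
tcp [117.75 120.35 232.14] tip [117.84 120.33 159.14] F [ 0.55  0.91 -0.06] T [ 0.06  0.02 -0.  ] tilt [-0.02  0.07  0.02] w 20.3 16.525
```

Request:
play_rows --moves '[[-1,[0.002,0.0003,0],[0,0,0]],[-1,[0.002,0.0002,0],[0,0,0]],[-1,[0.002,0.0002,0],[0,0,0]],[-1,[0,0,0],[0,0,0]]]'

```text
clock: 17.02
tool_pos: [577.1, 163.7, 225.7]
tcp_rot: [0.704, -0.075, 0.703, 0.074]
ft_force: [0.5, 0.1, -1.1]
grip_width: 0.235
```

```bash
python3 st.py
```

```text
tcp [117.74 120.95 225.66] tip [117.83 120.9  152.66] F [ 0.48 -0.05 -1.09] T [-0.01  0.02  0.03] tilt [-0.02  0.07  0.03] w 20.0 17.025
```

Request:
play_rows --moves '[[-1,[0.002,0.0002,0],[0,0,0]],[-1,[0.002,0.0002,0],[0,0,0]],[-1,[0.002,0.0002,0],[0,0,0]],[-1,[0,0,0],[0,0,0]]]'

```text
clock: 17.52
tool_pos: [577.6, 164.1, 220.4]
tcp_rot: [0.704, -0.075, 0.702, 0.074]
ft_force: [0.3, -0.2, -0.8]
grip_width: 0.238
```

```bash
python3 st.py
```

```text
tcp [118.32 121.23 220.36] tip [118.53 121.13 147.36] F [ 0.27 -0.29 -0.76] T [-0.07  0.06 -0.01] tilt [-0.02  0.16  0.07] w 20.3 17.525
```

Request:
play_rows --moves '[[-1,[0.002,0.0003,-0.0002],[0,0,0]],[-1,[0.002,0.0002,0],[0,0,0]],[-1,[0.002,0.0002,0],[0,0,0]],[-1,[0,0,0],[0,0,0]]]'

```text
clock: 18.02
tool_pos: [577.7, 164.6, 214.9]
tcp_rot: [0.705, -0.075, 0.702, 0.074]
ft_force: [0.1, -0.9, 0.0]
grip_width: 0.239
```

```bash
python3 st.py
```

```text
tcp [118.51 121.71 214.92] tip [118.82 121.59 141.92] F [-0.09 -0.85  0.03] T [-0.16  0.11 -0.01] tilt [-0.02  0.24  0.1 ] w 20.3 18.025
```

Request:
play_rows --moves '[[-1,[0.002,0.0003,-0.0004],[0,0.2,0.1]],[-1,[0.002,0.0002,0],[0,0,0]],[-1,[0.002,0.0002,0],[0,0,0]],[-1,[0,0,0],[0,0,0]]]'

```text
clock: 18.52
tool_pos: [577.6, 165.0, 209.1]
tcp_rot: [0.704, -0.075, 0.703, 0.075]
ft_force: [0.4, -0.7, 1.5]
grip_width: 0.235
```

```bash
python3 st.py
```

```text
tcp [118.5  122.11 209.08] tip [118.6  122.08 136.08] F [ 0.21 -0.76  1.54] T [-0.22  0.   -0.  ] tilt [-0.02  0.08  0.03] w 20.0 18.525
```

Request:
play_rows --moves '[[-1,[0.002,0.0003,-0.0002],[0,0.1,0]],[-1,[0.002,0.0002,0],[0,0,0]],[-1,[0.001,0.0002,0],[0,0,0]],[-1,[0,0,0],[0,0,0]]]'

```text
clock: 19.02
tool_pos: [577.6, 165.4, 204.4]
tcp_rot: [0.703, -0.075, 0.703, 0.074]
ft_force: [-0.7, -2.6, 2.5]
grip_width: 0.238
```

```bash
python3 st.py
```

```text
tcp [118.54 122.5  204.44] tip [118.56 122.42 131.44] F [-1.27 -2.39  2.48] T [-0.33  0.17  0.03] tilt [-0.01  0.01  0.06] w 20.3 19.025
```

Request:
play_rows --moves '[[-1,[0.002,0.0003,-0.0004],[0,0,0]],[-1,[0.002,0.0002,0],[0,0,0]],[-1,[0,0,0],[0,0,0]]]'

```text
clock: 19.4
tool_pos: [577.3, 165.6, 200.5]
tcp_rot: [0.704, -0.075, 0.703, 0.074]
ft_force: [0.0, -1.8, 3.1]
grip_width: 0.242
```

```bash
python3 st.py
```

```text
tcp [118.33 122.8  200.45] tip [118.4  122.69 127.46] F [-0.37 -1.77  3.08] T [-0.31  0.1  -0.01] tilt [-0.01  0.05  0.09] w 20.6 19.4
```

Request:
play_rows --moves '[[-1,[0.002,0.0003,-0.0002],[0,0,0]],[-1,[0.002,0.0001,0],[0,0,0]],[-1,[0,0,0],[0,0,0]]]'

```text
clock: 19.77
tool_pos: [577.1, 165.8, 196.6]
tcp_rot: [0.704, -0.075, 0.703, 0.074]
ft_force: [-0.5, -1.5, 2.5]
grip_width: 0.241
```

```bash
python3 st.py
```

```text
tcp [118.21 123.01 196.62] tip [118.3  122.87 123.62] F [-0.82 -1.36  2.53] T [-0.33  0.09 -0.  ] tilt [-0.02  0.07  0.11] w 20.5 19.775
```

Request:
play_rows --moves '[[-1,[0.002,0.0002,-0.0002],[0,0,0.1]],[-1,[0.002,0.0001,0],[0,0,0]],[-1,[0,0,0],[0,0,0]]]'

```text
clock: 20.15
tool_pos: [577.1, 165.7, 192.7]
tcp_rot: [0.704, -0.075, 0.703, 0.074]
ft_force: [0.2, -1.4, 2.8]
grip_width: 0.236
```

```bash
python3 st.py
```

```text
tcp [118.13 122.96 192.73] tip [118.25 122.91 119.73] F [-0.11 -1.45  2.83] T [-0.41  0.07 -0.04] tilt [-0.01  0.09  0.04] w 20.1 20.15
```

Request:
play_rows --moves '[[-1,[0.002,0.0001,0],[0,0,0]],[-1,[0.002,0.0001,0],[0,0,0]],[-1,[0.001,0,0],[0,0,0]],[-1,[0,0,0],[0,0,0]]]'

```text
clock: 20.65
tool_pos: [577.1, 165.8, 188.1]
tcp_rot: [0.704, -0.075, 0.702, 0.074]
ft_force: [0.1, -1.7, 3.6]
grip_width: 0.234
```

```bash
python3 st.py
```

```text
tcp [118.18 123.05 188.13] tip [118.32 122.99 115.13] F [-0.23 -1.72  3.61] T [-0.44  0.16 -0.02] tilt [-0.01  0.1   0.05] w 19.9 20.65
```

Request:
play_rows --moves '[[-1,[0.002,0,0],[0,0,0]],[-1,[0.002,0,0],[0,0,0]],[-1,[0.001,0,0],[0,0,0]],[-1,[0,0,0],[0,0,0]]]'

```text
clock: 21.15
tool_pos: [577.1, 165.9, 183.7]
tcp_rot: [0.704, -0.075, 0.702, 0.074]
ft_force: [-0.3, -1.3, 4.0]
grip_width: 0.238
```

```bash
python3 st.py
```

```text
tcp [118.17 123.08 183.66] tip [118.32 123.03 110.66] F [-0.6  -1.25  3.98] T [-0.42  0.13  0.06] tilt [-0.01  0.11  0.04] w 20.3 21.15
```

Request:
play_rows --moves '[[-1,[0.001,0,0],[0,0,0]],[-1,[0.001,0,0],[0,0,0]],[-1,[0.001,0,0],[0,0,0]],[-1,[0,0,0],[0,0,0]]]'

```text
clock: 21.65
tool_pos: [577.1, 165.8, 181.2]
tcp_rot: [0.704, -0.075, 0.702, 0.074]
ft_force: [1.0, -1.5, 2.7]
grip_width: 0.239
```

```bash
python3 st.py
```

```text
tcp [118.22 123.05 181.24] tip [118.37 123.01 108.24] F [ 0.66 -1.65  2.7 ] T [-0.45  0.15 -0.01] tilt [-0.02  0.12  0.04] w 20.3 21.65
```

Nearly home. I'll step down until the force rises.

Request:
play_rows --moves '[[-1,[0.0007,0,0],[0,0,0]],[-1,[0.0007,0,0],[0,0,0]],[-1,[0,0,0],[0,0,0]]]'

```text
clock: 22.02
tool_pos: [577.1, 165.9, 181.0]
tcp_rot: [0.704, -0.075, 0.702, 0.074]
ft_force: [0.3, -2.5, 3.3]
grip_width: 0.239
```

```bash
python3 st.py
```

```text
tcp [118.25 123.07 180.98] tip [118.42 123.03 107.98] F [-0.22 -2.53  3.26] T [-0.45  0.14  0.02] tilt [-0.02  0.13  0.03] w 20.3 22.025
```

Request:
play_rows --moves '[[-1,[0.002,0,0],[0,0,0]],[-1,[0.002,0,0],[0,0,0]]]'

```text
clock: 22.28
tool_pos: [577.3, 165.9, 180.8]
tcp_rot: [0.704, -0.075, 0.702, 0.075]
ft_force: [-5.0, -3.7, 14.0]
grip_width: 0.239
```

```bash
python3 st.py
```

```text
tcp [118.38 123.08 180.8 ] tip [118.61 123.03 107.8 ] F [-5.65 -2.53 14.01] T [-0.41  1.09  0.01] tilt [-0.01  0.17  0.03] w 20.3 22.275
```

14 N at TCP z 180.8 means the collar has seated on the keeper. Now I relax, release and back off.

Request:
play_rows --moves '[[-1,[0,0,0],[0,0,0]],[1,[0,0,0],[0,0,0]],[1,[0,0,0],[0,0,0]],[1,[0,0,0],[0,0,0]],[1,[0,0,0],[0,0,0]],[1,[0,0,0],[0,0,0]],[1,[-0.03,0,0],[0,0,0]],[1,[-0.05,0,0],[0,0,0]],[1,[-0.04,0,0],[0,0,0]],[1,[0,0,0],[0,0,0]],[1,[0,0,0],[0,0,0]]]'

```text
clock: 23.65
tool_pos: [574.7, 166.8, 298.5]
tcp_rot: [0.701, -0.074, 0.705, 0.075]
ft_force: [-0.7, -0.2, -0.7]
grip_width: 1.002
```

```bash
python3 - <<'E'
import st
from h import *
p,im,d=shot('w6');w=pts(d,p);B=w2box(w.reshape(-1,3)).reshape(w.shape)
def reg(x0,x1,y0,y1,z0,z1):
    m=(B[...,0]>x0)&(B[...,0]<x1)&(B[...,1]>y0)&(B[...,1]<y1)&(B[...,2]>z0)&(B[...,2]<z1);c=B[m];return m.sum(),np.median(c,0).round(1) if m.any() else None
print('handle top',reg(103,132,110,138,205,230));print('collar',reg(95,135,105,142,174,181));print('keeper',reg(100,137,104,146,168,174))
print('pin',[(r['confidence'],r['rect']) for r in cams.recognise('wrist','pin')[:2]])
save(cv2.resize(im[60:330,130:490],None,fx=2.2,fy=2.2,interpolation=cv2.INTER_CUBIC),'w6c')
E
```

```text
tcp [116.02 124.5  298.54] tip [115.67 124.66 225.54] F [-0.69 -0.1  -0.7 ] T [-0.   -0.04  0.02] tilt [-0.02 -0.27 -0.13] w 85.2 23.65
handle top (np.int64(923), array([116.4, 122.7, 216. ]))
collar (np.int64(423), array([105.7, 122.4, 175.1]))
keeper (np.int64(1337), array([112.9, 133.7, 172.1]))
pin [(0.58, [257.6, 189.7, 35.9, 48.9])]
```

View pics/w6c.png

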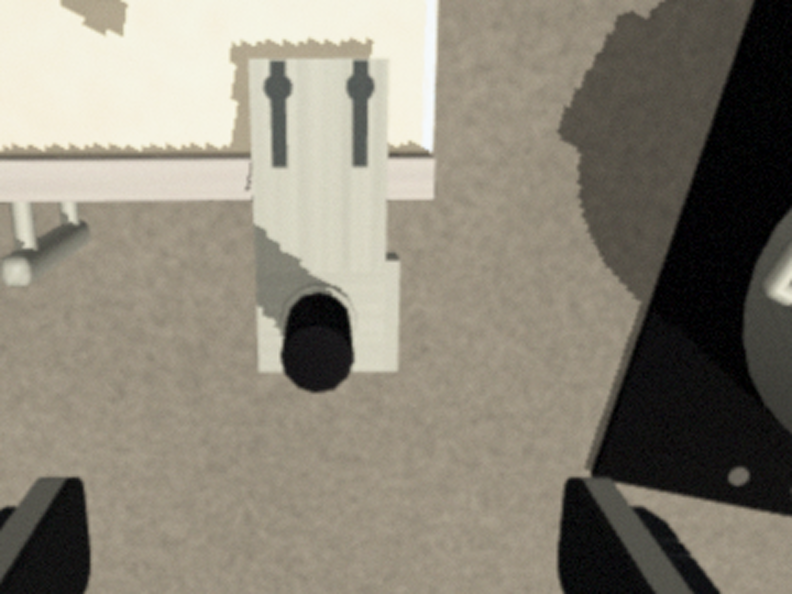

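The pin stands in the keeper at crop (317,340): collar on the plate, handle top at z 216.0 (expected 216). I'll check the door travel from the handle at (17,268), then hand in.

```bash
python3 - <<'E'
from h import *
p=cams.camera_params('wrist');h=w2box(ray(130+17.5/2.2-.5,60+268.5/2.2-.5,155,p));print('handle',h.round(1),'moved',h[1]+34.7)
print(workorder.close_job())
E
```

```text
handle [104.2  14.9 155. ] moved 49.55810577926408
the job is handed in; nothing more can be done
None
```

The door is shut and drawn tight by the taper pin, the pin is released, and the job is handed in at about 24 s on the robot's clock.

- **Door:** I pushed it with closed fingers against the pull bar until it met the seal, at about 3.7 N. I let it rest there before fetching the pin.
- **Pin:** I took it from the spoon holder and fed it through the keeper and tab in small steps, easing it sideways as the taper drew the door in. The readings I took stayed below 5 N on the way down, and the last, seating push read about 14 N.
- **Last checks:**
  - The pin's top measured z 216.0 mm, which is exactly where it should be with the collar flat on the keeper.
  - The door handle had moved 49.6 mm from a start about 50 mm open, so about 0.4 mm is left, roughly the pin's play in the slot.
  - The gripper was open and clear, about 80 mm above the pin's top.

No check failed or disagreed. I never touched the pestle, timer, pot or lid, but I did not measure them again at the end.

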